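Set a flat bar to its bend line and clamp it

ROBOT

A 7-joint arm with a two-finger parallel gripper is mounted at the origin on a cart in front of the work surface, level with it; the furniture and walls round the work are solid. World frame = base frame: x ahead of the robot, y to its left, z up, the work surface at z = 0. Lengths are in m, angles in rad, forces in N, time in s.
With the tool pointing down it reaches from about 0.425 to 0.875 m from the base axis. Payload 4.7 kg.
Tool frame: the origin (TCP) lies between the finger pads; the fingertips stand 8 mm ahead of it and the grasp point (between the pads) lies 11 mm behind it; z points along the fingers, x is the direction in which the jaws open and shut, and the axes are right-handed (so a half turn about z gives the same grasp; the last joint's range is limited). The gripper opens to 85 mm and grips with 20 to 120 N. Pads are 22 mm wide; open, the fingers measure 114 mm over their backs; the gripper's body (76 mm by 85 mm) begins 54 mm behind the grasp point. The pads swing forward as they close: fully open they stand 13 mm farther back than shut.
Start: joints at [1.337, 0.321, -0.07, 1.45, 0.023, 1.371, -0.057], TCP at [0.159, -0.63, 0.239] pointing down, gripper open.
Joint ranges: [-2.86, 2.86], [-0.3, 2.09], [-1.38, 1.24], [0.06, 2.45], [-1.56, 4.7], [0.09, 2.05], [-2.69, 2.69]. Speed limits (rad/s): [2.57, 2.57, 3.14, 3.14, 3.14, 3.14, 3.14].

INTERFACE

Orientations are given as a unit quaternion [x, y, z, w].
In Python, from rig import sensors, eyes, job gives the robot as it stands.
- The arm moves only by the shell command python3 -m handwheel 'ROWS'. ROWS is a JSON object of lists of equal length, an entry for each row: "jaw": the opening, from 0 (shut) to 1 (fully open); "delta_pos": the shift along the tool's x, y, z in mm, a list of three; "dr": the turn, a rotation vector about the tool's x, y, z in degrees, a list of three. In form: {"jaw": [jaw, ...], "delta_pos": [[x, y, z], ...], "dr": [[rx, ry, rz], ...]}. A call has 1 to 8 rows; each row shifts and turns the pose as measured when the row begins, along the tool's axes as they then stand; what a row does not reach is not made up. A row lasts 1/10 s, in which the tool goes at most 50 mm and 8.59 degrees, less where a joint would pass 70% of its speed; a pose out of reach is approached as far as the arm can. A call with a gripper value outside its range is refused whole. The fingers move at their own pace and stop on an object; the grip force is fixed at half the most. Time passes only in rows, so rows that do not move let the fingers close. It gives the time, the measured TCP pose, the force and the opening at its end, in the units of the state.
- sensors.read_state(): the state, without advancing time (a new reading comes with each control period).
- eyes.grab_frame(name): name is "side" or "top"; returns a dict with "color" (480x640x3 uint8, blue, green, red), "range_z" (480x640 float32, m along the optical axis (not along the pixel's ray), 0 where there is no reading), "fx", "fy", "cx", "cy" (pixels), "view" (4x4, takes a point from world to camera coordinates). Camera axes: x right, y up, looking along -z (the intrinsics and any distortion apply to the point x, -y, -z); pixel columns grow to the right and rows downward; lengths in m; the calibration is good to about 2 mm. A picture is of the moment at which its call begins.
- job.close_job(): hands the job in, once; it reports no verdict.
The state is a dict: "clock": time; "qpos": joint angles; "dq": joint speeds; "tau": joint torques, N m; "tool_pos": TCP position; "tool_rot": TCP orientation; "ft_force": force on the tool from outside, world axes, zero at the start; "wrist_torque": the same for the moment, N m; "finger_gap": finger opening in m.
Only numpy, scipy, OpenCV 4.12 (cv2) and the standard library are available. Lean on these libraries where they do the work, as an engineer would, in place of code of your own. Each camera call takes 0.05 s, during which the arm holds its last target. There are 200 camera calls.

TASK

Get the aluminium flat bar ready for bending on the steel block, by pushing it with the fingertips: slide it, flat on the block, until its long side lies against the fence and the marker line across it lies right on the block's edge nearest the robot, so that the tab ahead of the line hangs out over that edge. Then press the toggle clamp's handle all the way down so that the rubber foot holds the bar there. Do not pick the bar up, and leave the hammer, the marker pen and the caliper where they are.

Things in the scene. Friction and masses are not known exactly. Their poses are not given: they have to be found in the camera images.
- bend_block: dark steel bending block fixed to the bench, an H-beam offcut 220 mm long (its x), 160 wide (y), 70 high. Origin: centre of its underside; x points away from the robot (give or take some yaw), y to the left, z up. Flat top at z = 70 mm. Left of the fence a toggle clamp is screwed on at x = -75 mm, 40 mm wide along x; its open arm stands upright to about 100 mm above the top.
- fence_face (a point): foot of the fence's straight face, half-way along it (x = -45, y = -5, z = 70 mm of the block). The fence is a light aluminium bar on the block's top, 110 mm long along the block's x (from -100 to +10 mm), 12 mm wide, 10 mm high; this face looks to the block's -y, where the flat bar lies. Axes as the block's.
- bend_edge (a point): point on the block's top edge that faces the robot, where the flat bar's centreline must come (x = -110, y = -30, z = 70 mm of the block). Axes as the block's; the edge runs along y. What lies at lower x than this hangs out over the edge.
- bar: loose flat aluminium bar, 160 mm long (its x), 50 wide (y), 6 thick, about 0.13 kg, three drilled holes and a black marker line across. Origin: centre of its underside. The -x end is the tab that goes over the edge, the +x end its tail. At first it lies on the block 8 to 16 mm off the fence, a little askew, its line 20 to 55 mm short of the edge. Along the fence its y on the block is -30 mm.
- bar_mark (a point): middle of the 3 mm wide marker line, on the upper face of the bar, 35 mm from its tab end and 125 mm from its tail end (x = -45, z = 6 mm of the bar)
- clamp_handle (a joint): toggle clamp's handle, hinged about the block's x axis at x = -75, y = 72, z = 86 mm of the block. 0 rad = raised: it leans left and up, 0.95 rad (54 degrees) above level; 0.95 rad = all the way down: level, pointing to the block's +y. 104 mm long from the hinge, 16 mm thick. Pressing it down swings the foot onto the bar. It stays where it is left; about 4 to 8 N at the grip move it.
- handle_grip (a point): point on the upper side of the handle's black grip, 70 mm out from the hinge; it moves with the handle. Raised, it is at x = -75, y = 106, z = 148 mm of the block; down, at x = -75, y = 142, z = 94. The handle goes down under a fingertip that comes straight down 35 to 45 mm beyond the hinge (block y = 107 to 117), left of the block's side (y = 80).
- clamp_foot: round black rubber foot at the end of the clamp's arm, 19 mm across, origin at the middle of its underside. Handle down, it presses with about 4 N on the middle of the bar's width 35 mm behind the edge (x = -75, y = -30 mm of the block).
- hammer: hammer with a wooden handle, 220 mm long, lying on the bench left of the block; to be left alone
- marker: white and green marker pen, 135 mm long, lying on the bench right of the block; to be left alone
- slide_caliper: steel slide caliper, 228 mm long, lying on the bench right of the block; to be left alone

How it is judged:
On the way, in this order (a step that is already met when the one before it is completed fails the run):
1. the bar lies along the fence with its line on the edge, the clamp still open (x of bar_mark in the frame of bend_edge between -0.004 and 0.004 m and y of bar in the frame of bend_edge between -0.004 and 0.004 m and angle between the x axis of bar and the x axis of bend_block, either way round below 0.04 rad and value of joint clamp_handle below 0.4 rad), for 0.2 s.
2. the clamp's handle is pressed all the way down (value of joint clamp_handle above 0.88 rad), for 0.2 s.
At the end, for the whole second after the job is handed in: The bar lies flat on the block along the fence (within 4 mm, square within 0.04 rad) with the middle of its marker line within 4 mm of the block's edge; the clamp's handle is down (over 0.88 rad) and its foot presses on the bar with more than 2 N; nothing moves (x of bar_mark in the frame of bend_edge between -0.004 and 0.004 m and y of bar in the frame of bend_edge between -0.004 and 0.004 m and angle between the x axis of bar and the x axis of bend_block, either way round below 0.04 rad and z of bar in the frame of bend_edge between -0.003 and 0.003 m and value of joint clamp_handle above 0.88 rad and contact force between clamp_foot and bar above 2 N and linear speed of bar below 0.01 m/s); the robot touches nothing.
It fails at once if the bar was lifted off the block or fell off it (z of bar in the frame of bend_edge above 0.008 m or z of bar in the frame of bend_edge below -0.01 m).
It fails at once if the hammer was disturbed (distance of hammer from where it was at the start of the episode above 0.015 m).
It fails at once if the marker pen was disturbed (distance of marker from where it was at the start of the episode above 0.015 m).
It fails at once if the caliper was disturbed (distance of slide_caliper from where it was at the start of the episode above 0.015 m).
It also fails if it takes over 58 s, if anything falls off the work surface, if the arm or the gripper's body presses on something with over 40 N, if the wrist force passes 120 N, or if a joint passes its speed limit or range.

## Working session

There is one attempt and no reset: what is moved stays moved. The work goes in short steps, Python scripts to look and compute and a shell command to move; the robot and the scene stay as the last step left them, time stands still between calls to the robot, and variables do not carry over. Pictures are saved under pics/ and viewed, about 8 in all and at most 12, crops included, and the job is handed in when it is done.

```bash
mkdir -p pics
cat > h.py <<'E'
import numpy as np, cv2
from rig import sensors, eyes, job
def grab(n):
    f=eyes.grab_frame(n); np.savez('last_%s.npz'%n,**{k:np.asarray(v) for k,v in f.items()}); return f
def load(n): return dict(np.load('last_%s.npz'%n))
def pt(f,u,v,z=None):
    """world point of pixel; z: intersect with world plane z, else use depth"""
    R=f['view'][:3,:3];t=f['view'][:3,3]
    d=np.array([(u-f['cx'])/f['fx'],-(v-f['cy'])/f['fy'],-1.])
    o=-R.T@t; w=R.T@d
    if z is None: s=np.median(f['range_z'][int(v)-1:int(v)+2,int(u)-1:int(u)+2])
    else: s=(z-o[2])/w[2]
    return o+s*w
def px(f,p):
    c=f['view'][:3,:3]@np.asarray(p)+f['view'][:3,3]
    return np.array([f['cx']-f['fx']*c[0]/c[2], f['cy']+f['fy']*c[1]/c[2]])
E
python3 - <<'E'
from h import *
for n in('top','side'):
    f=grab(n); cv2.imwrite(f'pics/{n}0.png',f['color']); print(n,f['view'].round(3).tolist(),f['fx'],f['cx'],f['cy'],[k for k in f])
s=sensors.read_state(); print(s)
E
```

```text
top [[0.002, -1.0, -0.0, 0.031], [0.995, 0.002, 0.095, -0.502], [-0.095, -0.0, 0.995, -0.946], [0.0, 0.0, 0.0, 1.0]] 525.1502606100294 321.3174452087495 244.44038303751097 ['color', 'range_z', 'fx', 'fy', 'cx', 'cy', 'view']
side [[-1.0, -0.013, -0.008, 0.489], [0.001, -0.579, 0.815, -0.093], [-0.015, 0.815, 0.579, -1.124], [0.0, 0.0, 0.0, 1.0]] 515.3703543900886 316.5162883168961 232.84445346075256 ['color', 'range_z', 'fx', 'fy', 'cx', 'cy', 'view']
{'clock': 0.1, 'qpos': array([ 1.33711942,  0.32175831, -0.07009295,  1.45154609,  0.02260935,
        1.37080221, -0.05689129]), 'dq': array([ 0.00022328, -0.00146798,  0.00143696, -0.0037079 ,  0.00102757,
       -0.00221144, -0.00080525]), 'tau': array([-2.05475167e-04, -4.94877934e+01, -3.84310149e-01, -3.15212202e+01,
        1.27962814e-02,  7.45392521e-03,  1.62314075e-05]), 'tool_pos': array([ 0.15925427, -0.62970905,  0.23833027]), 'tool_rot': array([ 7.89079562e-01, -6.14290404e-01, -7.10778294e-04, -4.90280204e-04]), 'ft_force': array([ 0.09803663, -0.3790007 ,  0.06765963]), 'wrist_torque': array([-0.03068899, -0.02139927,  0.00745316]), 'finger_gap': 0.08565642735351318}
```

View pics/top0.png

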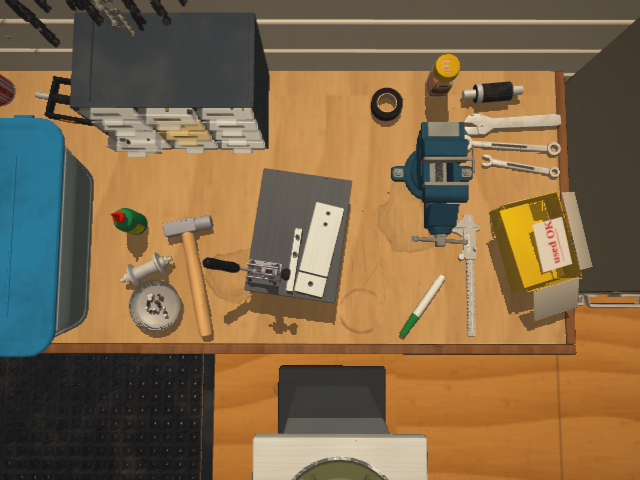

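View pics/side0.png

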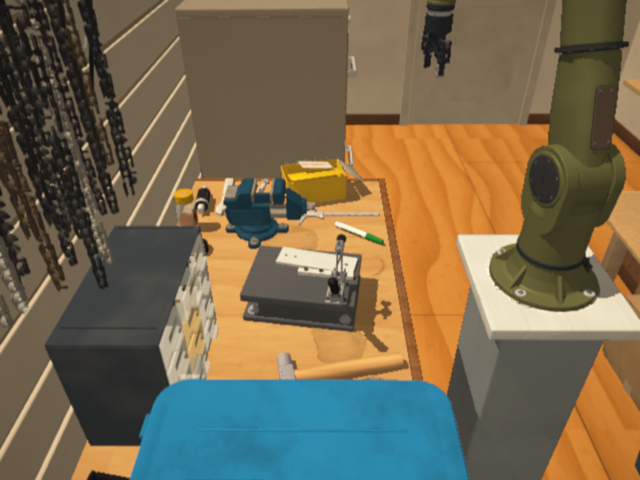

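The top view shows the block with corners near (264,170), (352,181), (335,302), (246,292). The bar runs from (325,205) to (303,298), with its line near (315,273). The clamp is on the left and its handle points to (205,263). Next I'll enlarge this area.

Run:
```python
from h import *
f=load('top'); c=f['color'][160:310,200:360]; cv2.imwrite('pics/c1.png',cv2.resize(c,None,fx=5,fy=4*1.0,interpolation=cv2.INTER_CUBIC)) if 0 else cv2.imwrite('pics/c1.png',cv2.resize(f['color'][162:306,235:357],None,fx=4,fy=4,interpolation=cv2.INTER_CUBIC))
```

```text
(no output)
```

View pics/c1.png

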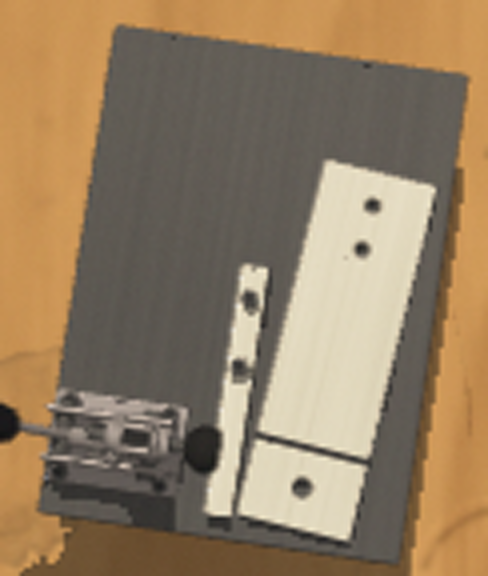

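The crop shows these points (crop pixels, 4x):
- **Block corners:** (117,26), (468,75), (400,563), (39,513)
- **Bar corners:** (326,159), (436,186), (349,543), (238,517)
- **Marker line:** (257,435) to (369,464)
- **Right edge of the fence's top:** (268,268) to (235,518)

```bash
cat >> h.py <<'E'
def fit(model,P):
    """2D rigid fit -> (angle, t, resid mm)"""
    m=np.array(model,float);P=np.array(P);mc=m.mean(0);pc=P.mean(0)
    a,b=m-mc,P-pc; th=np.arctan2((a[:,0]*b[:,1]-a[:,1]*b[:,0]).sum(),(a*b).sum())
    R=np.array([[np.cos(th),-np.sin(th)],[np.sin(th),np.cos(th)]]); t=pc-R@mc
    return th,t,((P-(m@R.T+t))*1000).round(1)
def rot(th): return np.array([[np.cos(th),-np.sin(th)],[np.sin(th),np.cos(th)]])
E
python3 - <<'E'
from h import *
f=load('top'); g=lambda L,z:[pt(f,(a+.5)/4+234.5,(b+.5)/4+161.5,z)[:2] for a,b in L]
B=fit([(.11,.08),(.11,-.08),(-.11,-.08),(-.11,.08)],g([(117,26),(468,75),(400,563),(39,513)],.07))
A=fit([(.08,.025),(.08,-.025),(-.08,-.025),(-.08,.025)],g([(326,159),(436,186),(349,543),(238,517)],.076))
print(B,A)
inb=lambda p:(np.array(p)-B[1])@rot(B[0])*1000
print('bar in block',inb(A[1]),A[0]-B[0],'line',inb(g([(257,435),(369,464)],.076)),'fence',inb(g([(268,268),(235,518)],.08)))
print('depth top z',pt(f,275,220),pt(f,310,240))
np.save('B.npy',[B[0],*B[1]])
hd=px(f,[*(B[1]+rot(B[0])@[-.075,.106]),.148]);print('grip px',hd)
print('handle tip px', px(f,[*(B[1]+rot(B[0])@[-.075,.072+.104*np.cos(.95)]),.086+.104*np.sin(.95)]))
E
```

```text
(np.float64(-0.1401943415623955), array([0.51494353, 0.0721317 ]), array([[-1. , -1.1],
       [-0.6,  0.9],
       [ 1.3,  0.6],
       [ 0.3, -0.4]])) (np.float64(-0.236693200749236), array([0.48872016, 0.03619643]), array([[ 0.7, -0.3],
       [ 0.5, -0.1],
       [-0.3,  0.4],
       [-0.9, -0.1]]))
bar in block [-20.94465097 -39.24704236] -0.09649885918684051 line [[-62.72049924  -9.84407656]
 [-68.2917953  -59.82756284]] fence [[  9.86750373  -4.18294549]
 [-99.63539018  -5.85807189]]
depth top z [0.54084551 0.11423964 0.06866957] [0.50475532 0.05203486 0.07467576]
grip px [224.3830194  265.66108744]
handle tip px [204.97002143 262.46539554]
```

The block and bar poses fit well, and the fence cross-checks. I'll lift, pull in to a radius of about 0.47 m to clear the cabinet on the right, then swing round with the jaws shut and tool x along block x.

```bash
python3 -m handwheel '{"jaw":[0,0,0,0,0,0],"delta_pos":[[0,0,-45],[0,0,-45],[-45,0,0],[-45,0,0],[-45,0,0],[-45,0,0]],"dr":[[0,0,0],[0,0,0],[0,0,0],[0,0,0],[0,0,0],[0,0,0]]}'
python3 -m handwheel '{"jaw":[0,0,0,0,0,0],"delta_pos":[[-3,-50,0],[-3,-50,0],[-3,-50,0],[-3,-50,0],[-3,-50,0],[-3,-50,0]],"dr":[[0,0,-6],[0,0,-6],[0,0,-6],[0,0,-6],[0,0,-6],[0,0,-6]]}'
```

```text
clock: 0.7
tool_pos: [0.115, -0.4543, 0.326]
tool_rot: [0.789, -0.614, -0.004, -0.004]
ft_force: [0.5, -0.1, 0.9]
finger_gap: 0.0
clock: 1.3
tool_pos: [0.3574, -0.2917, 0.3251]
tool_rot: [0.941, -0.338, -0.004, -0.003]
ft_force: [-0.0, -1.0, -0.8]
finger_gap: -0.0004
```

```bash
cat >> h.py <<'E'
from scipy.spatial.transform import Rotation as Ro
def where(bx=None,by=None,tz=None):
    """tip in block mm, yaw err deg, delta (tool axes, mm) to the block target"""
    B=np.load('B.npy'); s=sensors.read_state(); R=Ro.from_quat(s['tool_rot'])
    p=s['tool_pos']; tip=p+R.apply([0,0,.008]); b=(tip[:2]-B[1:])@rot(B[0])*1000
    D=Ro.from_euler('z',B[0])*Ro.from_euler('x',np.pi)
    print('t',round(s['clock'],2),'tip block',b.round(1),'z',round(tip[2]*1000,1),'F',s['ft_force'].round(1),'dr',np.degrees((R.inv()*D).as_rotvec()).round(2))
    if bx is not None:
        w=np.r_[rot(B[0])@[bx-b[0],by-b[1]],tz-tip[2]*1000]; print('delta tool',R.inv().apply(w).round(1))
E
python3 -c "
from h import *
where(-10,-110,200)"
```

```text
t 1.3 tip block [-105.3 -382.2] z 317.1 F [-0.  -1.  -0.8] dr [ -0.36   0.54 -31.53]
delta tool [ -59.9 -281.4  118.7]
```

```bash
python3 -m handwheel '{"jaw":[0,0,0,0],"delta_pos":[[-6,-45,0],[0,-45,0],[6,-45,0],[12,-45,0]],"dr":[[0,0.5,-7.9],[0,0,-7.9],[0,0,-7.9],[0,0,-7.9]]}' >/dev/null; python3 -c "
from h import *
where(-5,-100,130)"
```

```text
t 1.7 tip block [ -32.1 -206.5] z 316.5 F [0.4 0.1 0.5] dr [-0.27  0.    1.4 ]
delta tool [  29.7 -104.9  187. ]
```

```bash
python3 -m handwheel '{"jaw":[0,0,0,0,0,0,0],"delta_pos":[[10,-35,0],[10,-35,10],[9,-35,30],[0,0,45],[0,0,45],[0,0,45],[0,0,10]],"dr":[[-0.3,0,1.4],[0,0,0],[0,0,0],[0,0,0],[0,0,0],[0,0,0],[0,0,0]]}' >/dev/null
python3 - <<'E'
from h import *
where(-5,-84,72.5)
f=grab('top'); cv2.imwrite('pics/t2.png',cv2.resize(f['color'][162:306,225:385],None,fx=5,fy=4) if 0 else cv2.resize(f['color'][162:306,235:385],None,fx=4,fy=4,interpolation=cv2.INTER_CUBIC))
f=grab('side'); cv2.imwrite('pics/s2.png',cv2.resize(f['color'][180:340,230:410],None,fx=3.5,fy=3.5,interpolation=cv2.INTER_CUBIC))
E
```

```text
t 2.4 tip block [ -1.4 -85.4] z 128.0 F [-0.8 -1.  -0.9] dr [-0.08 -0.44  1.12]
delta tool [-4.  -1.4 55.5]
```

View pics/s2.png

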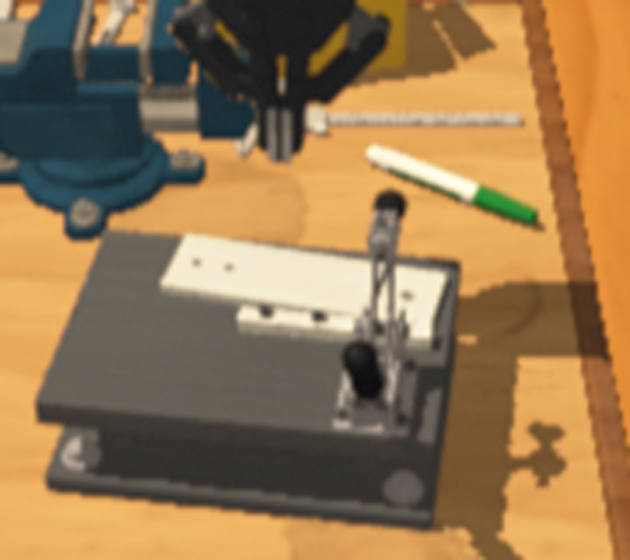

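The side view shows the shut fingers (about 20 mm thick) above the right side of the block. The bar, fence, and raised clamp all look untouched. Going down beside the bar.

```bash
python3 -m handwheel '{"jaw":[0,0,0],"delta_pos":[[-6,7,15],[0,0,25],[0,0,15]],"dr":[[0,0.4,1.1],[0,0,0],[0,0,0]]}' >/dev/null; python3 -c "
from h import *
where(-5,-76,72.8)"
```

```text
t 2.8 tip block [  4.4 -92.5] z 84.6 F [-0.2 -0.5 -0. ] dr [-0.04 -2.07 -0.16]
delta tool [ -9.9 -16.5  11.4]
```

```bash
python3 -m handwheel '{"jaw":[0,0,0,0],"delta_pos":[[-9,0,0],[0,0,7],[0,0,4],[0,0,0]],"dr":[[0,-2,0],[0,0,0],[0,0,0],[0,0,0]]}' >/dev/null; python3 -c "
from h import *
where(-5,-76,72.8)"
```

```text
t 3.2 tip block [ -0.4 -93.2] z 76.5 F [0.2 0.4 0.8] dr [-0.02 -0.5  -0.28]
delta tool [ -4.7 -17.1   3.7]
```

```bash
python3 -m handwheel '{"jaw":[0,0,0,0],"delta_pos":[[-5,-2,4],[0,-8,1],[0,-4,0],[0,0,0]],"dr":[[0,-0.5,0],[0,0,0],[0,0,0],[0,0,0]]}' >/dev/null; python3 -c "
from h import *
where(-5,-66,72.8)"
```

```text
t 3.6 tip block [ -4.8 -77.4] z 72.2 F [ 0.2 -0.4 -0.5] dr [-0.02 -0.11 -0.26]
delta tool [ -0.3 -11.4  -0.6]
```

```bash
for i in 1; do python3 -m handwheel '{"jaw":[0,0,0],"delta_pos":[[0,-3,-0.5],[0,-3,0],[0,0,0]],"dr":[[0,0,0],[0,0,0],[0,0,0]]}' >/dev/null; done; python3 -c "
from h import *
where(-5,-66,72.8)"; python3 -m handwheel '{"jaw":[0,0,0],"delta_pos":[[0,-2,0],[0,-2,0],[0,0,0]],"dr":[[0,0,0],[0,0,0],[0,0,0]]}' >/dev/null;  python3 -c "
from h import *
where(-5,-66,72.8)
f=grab('top'); cv2.imwrite('pics/t3.png',cv2.resize(f['color'][182:306,235:357],None,fx=4,fy=4,interpolation=cv2.INTER_CUBIC))
"
```

```text
t 3.9 tip block [ -4.7 -70.9] z 72.9 F [-0.4  0.6 -1. ] dr [ 0.01 -0.13 -0.23]
delta tool [-0.4 -4.9  0.1]
t 4.2 tip block [ -4.4 -67. ] z 72.9 F [-0.1  0.2 -1.4] dr [ 0.03 -0.14 -0.26]
delta tool [-0.6 -1.   0.1]
```

View pics/t3.png

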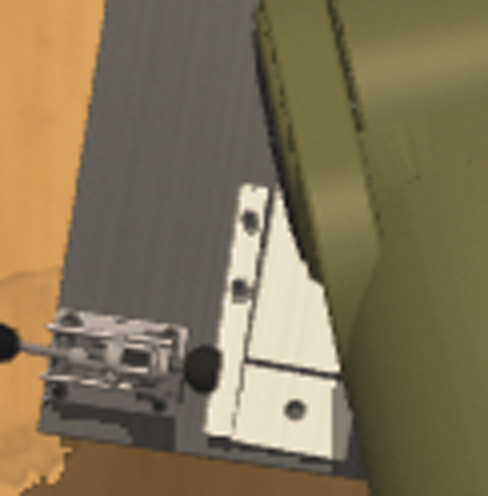

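The top view shows the bar nearly parallel to the fence, with a thin gap at its upper end near (270,200). I'll keep pushing until the force rises.

```bash
python3 -m handwheel '{"jaw":[0,0,0],"delta_pos":[[0,-2,0],[0,-2,0],[0,0,0]],"dr":[[0,0,0],[0,0,0],[0,0,0]]}' >/dev/null; python3 -c "
from h import *
where(-5,-66,72.8)"; python3 -m handwheel '{"jaw":[0,0],"delta_pos":[[0,-2,0],[0,-1,0]],"dr":[[0,0,0],[0,0,0]]}' >/dev/null;  python3 -c "
from h import *
where()"
```

```text
t 4.55 tip block [ -4.3 -63.5] z 72.9 F [ 0.5 -0.8 -0.5] dr [ 0.07 -0.14 -0.3 ]
delta tool [-0.7  2.5  0.1]
t 4.75 tip block [ -4.3 -63.3] z 72.8 F [-0.1 -3.1  1.8] dr [ 0.31 -0.11 -0.39]
```

The force rose to 3 N, so the bar is against the fence. I'll back off, lift, and go round to the tail.

```bash
python3 -m handwheel '{"jaw":[0,0,0,0,0,0,0,0],"delta_pos":[[0,10,0],[0,15,-20],[15,0,-25],[35,-10,0],[35,-25,0],[5,-22,0],[0,0,0],[0,0,0]],"dr":[[0,0,0.3],[0,0,0],[0,0,0],[0,0,0],[0,0,0],[0,0,0],[0,0,0],[0,0,0]]}' >/dev/null
python3 - <<'E'
from h import *
where(86,-30,73)
f=grab('top'); cv2.imwrite('pics/t4.png',cv2.resize(f['color'][162:306,235:357],None,fx=4,fy=4,interpolation=cv2.INTER_CUBIC))
E
```

```text
t 5.55 tip block [ 88.5 -33.7] z 118.1 F [-0.5 -1.1 -0.9] dr [ 0.02  0.01 -1.05]
delta tool [-2.6 -3.7 45.1]
```

View pics/t4.png

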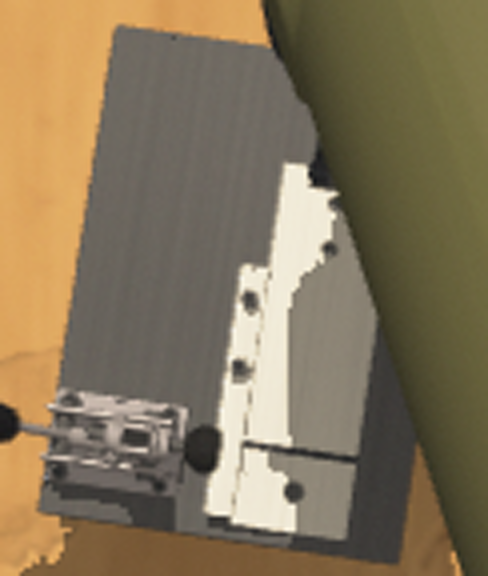

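The bar is flush along the fence. Its line runs from (245,443) to (357,459), the tab end from (231,524) to (350,541), and the left tail corner is at (285,163) in the crop. The robot-side edge runs from (39,513) to (400,563).

```bash
python3 - <<'E'
from h import *
f=load('top'); B=np.load('B.npy'); g=lambda L,z:np.array([(pt(f,(a+.5)/4+234.5,(b+.5)/4+161.5,z)[:2]-B[1:])@rot(B[0])*1000 for a,b in L]).round(1)
print('line',g([(245,443),(357,459)],.076).tolist(),'tab/tail',g([(231,524),(350,541),(285,163)],.076).tolist(),'edge',g([(39,513),(400,563)],.07).tolist())
E
python3 -m handwheel '{"jaw":[0,0,0,0,0],"delta_pos":[[-2,-4,10],[0,0,20],[0,0,12],[0,0,3],[0,0,0]],"dr":[[0,0,-1],[0,0,0],[0,0,0],[0,0,0],[0,0,0]]}' >/dev/null; python3 -c "
from h import *
where(86,-30,73)"
```

```text
line [[-66.9, -5.2], [-66.9, -54.4]] tab/tail [[-102.4, -4.3], [-102.4, -56.4], [57.5, -4.6]] edge [[-109.6, 79.6], [-108.8, -79.3]]
t 6.1 tip block [ 83.8 -33.9] z 70.2 F [0.5 0.4 0.7] dr [ 0.2   0.08 -0.13]
delta tool [ 2.2 -3.9 -2.8]
```

```bash
python3 -m handwheel '{"jaw":[0,0,0,0,0,0,0,0],"delta_pos":[[0,-2,-2.5],[-4,0,0],[-8,0,0],[-8,0,0],[-8,0,0],[-8,0,0],[-6,0,0],[0,0,0]],"dr":[[0,0,0],[0,0,0],[0,0,0],[0,0,0],[0,0,0],[0,0,0],[0,0,0],[0,0,0]]}' >/dev/null; python3 -c "
from h import *
where(35,-30,73)"
```

```text
t 6.9 tip block [ 38.7 -31.5] z 75.3 F [-0.7 -1.   0.5] dr [ 0.25 -0.14 -0.1 ]
delta tool [-3.8 -1.5  2.3]
```

```bash
python3 -m handwheel '{"jaw":[0,0,0],"delta_pos":[[2,0,1],[0,0,1],[0,0,0.5]],"dr":[[0,0,0],[0,0,0],[0,0,0]]}' >/dev/null
python3 - <<'E'
from h import *
where(35,-30,73)
a=grab('top')['color'][182:306,235:345]; b=grab('side')['color'][225:325,240:370]
cv2.imwrite('pics/t5.png',np.hstack([cv2.resize(a,(400,450),interpolation=cv2.INTER_CUBIC),cv2.resize(b,(400,450),interpolation=cv2.INTER_CUBIC)]) if 0 else cv2.resize(a,None,fx=4,fy=4,interpolation=cv2.INTER_CUBIC))
E
```

```text
t 7.2 tip block [ 41.2 -31.7] z 72.8 F [0.1 0.2 0.6] dr [ 0.26 -0.17 -0.13]
delta tool [-6.2 -1.7 -0.2]
```

View pics/t5.png

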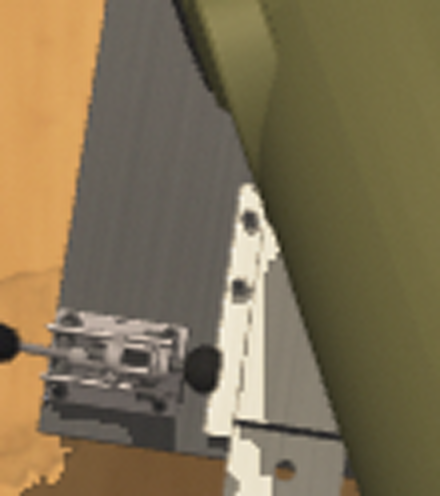

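The bar has slid well. The line now runs from (233,421) to (342,438) in the crop, and the tab hangs past the edge, which lies at about row 460 there.

Run:
```python
from h import *
f=load('top'); B=np.load('B.npy'); g=lambda L,z:np.array([(pt(f,(a+.5)/4+234.5,(b+.5)/4+181.5,z)[:2]-B[1:])@rot(B[0])*1000 for a,b in L]).round(1)
print('line',g([(233,421),(342,438)],.076).tolist(),'edge',g([(39,433)],.07).tolist())
```

```text
line [[-92.5, -3.7], [-93.1, -51.5]] edge [[-109.6, 79.6]]
```

```bash
python3 -m handwheel '{"jaw":[0,0,0,0,0],"delta_pos":[[-5,-1,0],[-5,0,0.5],[-4,0,0.5],[-2,0,0],[0,0,0]],"dr":[[0,0,0],[0,0,0],[0,0,0],[0,0,0],[0,0,0]]}' >/dev/null
python3 - <<'E'
from h import *
where(22.5,-30,73)
E
```

```text
t 7.8 tip block [ 24.9 -30.4] z 72.1 F [ 1.1  0.7 -0.6] dr [ 0.23 -0.29 -0.12]
delta tool [-2.4 -0.4 -0.9]
```

```bash
python3 -m handwheel '{"jaw":[0,0,0,0,0,0],"delta_pos":[[12,0,0],[5,10,-40],[0,35,-10],[-15,30,0],[-15,0,0],[0,0,0]],"dr":[[0,0,0],[0,0,0],[0,0,0],[0,0,0],[0,0,0],[0,0,0]]}' >/dev/null
python3 - <<'E'
from h import *
where(-35,-85,73)
a=grab('top')['color'][252:312,240:340]; b=grab('side')['color'][225:335,270:380]
cv2.imwrite('pics/t6.png',cv2.resize(a,None,fx=8,fy=8,interpolation=cv2.INTER_CUBIC)); cv2.imwrite('pics/s6.png',cv2.resize(b,None,fx=5,fy=5,interpolation=cv2.INTER_CUBIC))
E
```

```text
t 8.4 tip block [  14.7 -107.5] z 123.8 F [-0.   1.2  1. ] dr [ 0.08 -0.22 -0.03]
delta tool [-49.9 -22.6  50.6]
```

View pics/t6.png

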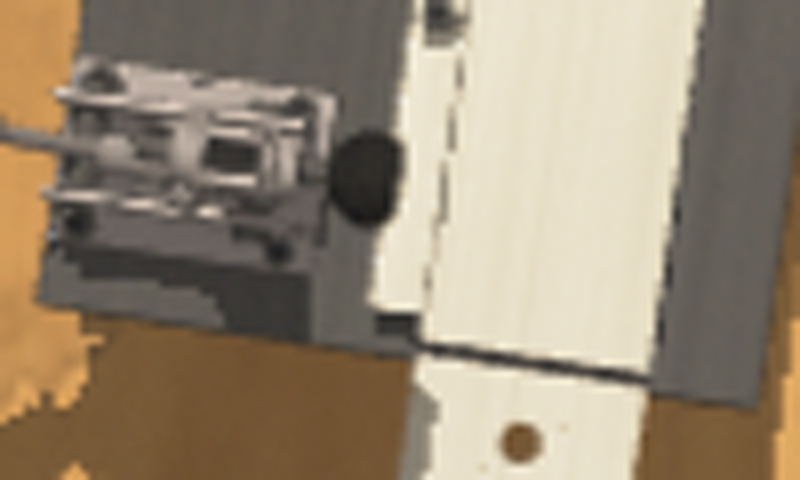

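The line runs from (415,347) to (650,379). The edge runs from (40,302) through (412,355) to (757,405).

Run:
```python
from h import *
f=load('top'); B=np.load('B.npy'); g=lambda L,z:np.array([(pt(f,(a+.5)/8+239.5,(b+.5)/8+251.5,z)[:2]-B[1:])@rot(B[0])*1000 for a,b in L]).round(1)
print('line',g([(415,347),(650,379)],.076).tolist(),'edge',g([(40,302),(412,355),(757,405)],.07).tolist(),'barsides',g([(460,70),(422,340),(708,0),(650,375)],.076).tolist())
```

```text
line [[-106.6, -3.3], [-106.2, -54.6]] edge [[-108.6, 79.5], [-108.5, -2.6], [-108.6, -78.5]] barsides [[-45.8, -4.2], [-104.9, -4.6], [-23.0, -55.5], [-105.4, -54.5]]
```

2.2 mm still to go, so the fingertip should end at x ≈ 22.7 (the bar stopped with it at 24.9). Going back to the tail.

```bash
python3 -m handwheel '{"jaw":[0,0,0,0,0,0,0],"delta_pos":[[15,-35,0],[12,-40,0],[0,-2,15],[0,0,20],[0,0,12],[0,0,3],[0,0,0]],"dr":[[0,0,0],[0,0,0],[0,0,0],[0,0,0],[0,0,0],[0,0,0],[0,0,0]]}' >/dev/null
python3 - <<'E'
from h import *
where(22.7,-30,73)
E
```

```text
t 9.2 tip block [ 49.  -24.2] z 70.7 F [ 1.1  0.3 -0.2] dr [-0.2  -0.36  0.14]
delta tool [-26.3   5.8  -2.5]
```

```bash
python3 -m handwheel '{"jaw":[0,0,0,0,0,0],"delta_pos":[[-8,5,-2],[-8,0,0],[-4,0,0],[-2,0,0],[0,0,0],[0,0,0]],"dr":[[0,0,0],[0,0,0],[0,0,0],[0,0,0],[0,0,0],[0,0,0]]}' >/dev/null
python3 - <<'E'
from h import *
where(22.7,-30,73)
E
```

```text
t 9.8 tip block [ 26.4 -31.4] z 75.4 F [0.3 0.2 0.7] dr [-0.09 -0.61 -0.01]
delta tool [-3.7 -1.4  2.3]
```

```bash
python3 -m handwheel '{"jaw":[0,0,0,0,0],"delta_pos":[[0,0,2],[0,0,1],[-2,0,0],[-1,0,0],[0,0,0]],"dr":[[0,0,0],[0,0,0],[0,0,0],[0,0,0],[0,0,0]]}' >/dev/null
python3 - <<'E'
from h import *
where(22.7,-30,73)
E
```

```text
t 10.3 tip block [ 24.2 -31.1] z 72.3 F [-1.3 -0.4  0.2] dr [-0.13 -0.68 -0.01]
delta tool [-1.5 -1.1 -0.7]
```

Then the last 1.5 mm, back off, lift, and go to the bar's right side for a light squaring push at block x ≈ -30.

```bash
python3 -m handwheel '{"jaw":[0,0],"delta_pos":[[-1.5,0,0],[0,0,0]],"dr":[[0,0,0],[0,0,0]]}' >/dev/null; python3 -c "
from h import *
where(22.7,-30,73)"
python3 -m handwheel '{"jaw":[0,0,0,0,0,0,0,0],"delta_pos":[[12,0,0],[0,10,-40],[0,35,-10],[-15,20,0],[-25,0,0],[-20,0,0],[0,0,0],[0,0,0]],"dr":[[0,0,0],[0,0.5,0],[0,0,0],[0,0,0],[0,0,0],[0,0,0],[0,0,0],[0,0,0]]}' >/dev/null; python3 -c "
from h import *
where(-30,-80,73)"
```

```text
t 10.5 tip block [ 22.6 -31.1] z 72.2 F [-0.   0.2 -0.4] dr [-0.14 -0.68 -0.01]
delta tool [ 0.1 -1.1 -0.8]
t 11.3 tip block [-21.2 -99.2] z 122.7 F [ 0.4 -0.6 -0.3] dr [-0.37 -1.24 -0.05]
delta tool [ -9.9 -18.9  49.6]
```

```bash
python3 -m handwheel '{"jaw":[0,0,0,0,0,0,0],"delta_pos":[[-8,5,15],[0,0,20],[0,0,12],[0,0,2],[0,-8,0],[0,-8,0],[0,0,0]],"dr":[[-0.3,-1.2,0],[0,0,0],[0,0,0],[0,0,0],[0,0,0],[0,0,0],[0,0,0]]}' >/dev/null; python3 -c "
from h import *
where(-30,-63.4,73)"
```

```text
t 12.0 tip block [-26.7 -86. ] z 69.8 F [-0.2  0.6  0.9] dr [-0.25  0.14  0.06]
delta tool [ -3.3 -22.6  -3.1]
```

```bash
python3 -m handwheel '{"jaw":[0,0,0,0,0,0],"delta_pos":[[0,0,-2],[0,-8,-1],[0,-8,0],[0,-3,0],[0,-2,0],[0,0,0]],"dr":[[0,0,0],[0,0,0],[0,0,0],[0,0,0],[0,0,0],[0,0,0]]}' >/dev/null; python3 -c "
from h import *
where(-30,-63.4,73)"
```

```text
t 12.6 tip block [-25.4 -62.1] z 75.1 F [-1.3 -0.1 -0.1] dr [-0.21 -0.08  0.15]
delta tool [-4.6  1.3  2.1]
```

```bash
python3 -m handwheel '{"jaw":[0,0,0,0],"delta_pos":[[0,2,1.5],[0,0,1],[0,-2,0],[0,0,0]],"dr":[[0,0,0],[0,0,0],[0,0,0],[0,0,0]]}' ; python3 -c "
from h import *
where(-30,-63.4,73)"; python3 -m handwheel '{"jaw":[0],"delta_pos":[[0,-2,0]],"dr":[[0,0,0]]}' ; python3 -c "
from h import *
where(-30,-63.4,73)"
```

```text
clock: 13.0
tool_pos: [0.4807, 0.0128, 0.0801]
tool_rot: [0.998, -0.069, 0.0, -0.001]
ft_force: [-0.6, 0.3, 0.6]
finger_gap: 0.0003
t 13.0 tip block [-25.6 -63.5] z 72.1 F [-0.6  0.3  0.6] dr [-0.15 -0.04  0.07]
delta tool [-4.4 -0.1 -0.9]
clock: 13.1
tool_pos: [0.4808, 0.0131, 0.08]
tool_rot: [0.998, -0.07, 0.0, -0.0]
ft_force: [-2.0, -6.7, 2.2]
finger_gap: 0.0
t 13.1 tip block [-25.6 -63.2] z 72.0 F [-2.  -6.7  2.2] dr [-0.01 -0.01  0.02]
delta tool [-4.4  0.2 -1. ]
```

Firm against the fence (6.7 N). Retreating and looking.

```bash
python3 -m handwheel '{"jaw":[0,0,0,0,0,0,0],"delta_pos":[[0,8,0],[0,15,-10],[20,15,-45],[20,0,-45],[0,0,-45],[0,0,-10],[0,0,0]],"dr":[[0,0,0],[0,0,0],[0,0,0],[0,0,0],[0,0,0],[0,0,0],[0,0,0]]}' >/dev/null
python3 - <<'E'
from h import *
where(60,-50,240)
a=grab('top')['color'][252:312,240:340]
cv2.imwrite('pics/t7.png',cv2.resize(a,None,fx=8,fy=8,interpolation=cv2.INTER_CUBIC))
E
```

```text
t 13.8 tip block [  13.7 -103.1] z 230.2 F [ 0.7 -0.7 -0.6] dr [-0.3   0.25  0.06]
delta tool [ 46.3 -53.1  -9.7]
```

View pics/t7.png

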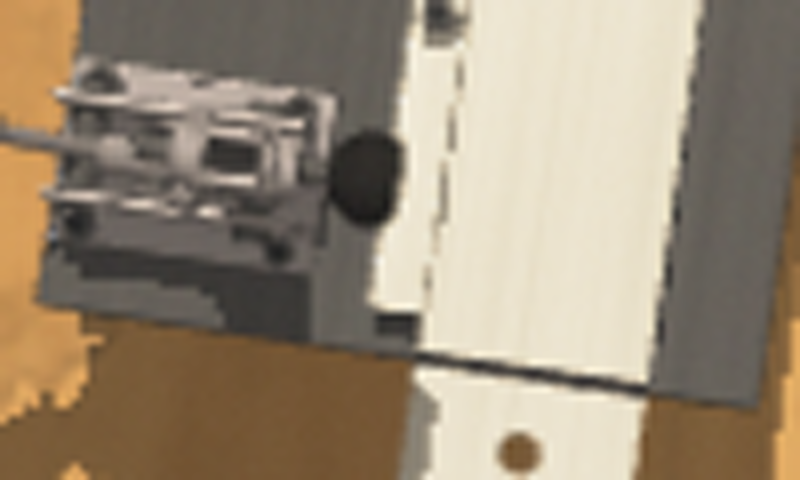

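The line now runs from (415,357) to (648,389), directly on the edge, and the bar is flush with the fence. Next is the handle.

```bash
python3 -m handwheel '{"jaw":[0,0,0,0,0,0,0],"delta_pos":[[-10,-40,0],[-15,-40,0],[-15,-40,0],[-15,-40,0],[-15,-40,0],[-15,-10,0],[0,0,0]],"dr":[[0,0,0],[0,0,0],[0,0,0],[0,0,0],[0,0,0],[0,0,0],[0,0,0]]}' >/dev/null; python3 -c "
from h import *
where(-75,109,180)"
```

```text
t 14.55 tip block [-81.5 110.3] z 218.4 F [ 0.6 -0.  -0.7] dr [-0.19  1.33 -0.1 ]
delta tool [ 7.4  1.4 38.2]
```

```bash
python3 -m handwheel '{"jaw":[0,0,0,0],"delta_pos":[[6,1,10],[0,0,15],[0,0,10],[0,0,0]],"dr":[[0,1.3,0],[0,0,0],[0,0,0],[0,0,0]]}' >/dev/null
python3 - <<'E'
from h import *
where(-75,109,130)
b=grab('side')['color'][215:335,270:400]
cv2.imwrite('pics/s8.png',cv2.resize(b,None,fx=5,fy=5,interpolation=cv2.INTER_CUBIC))
E
```

```text
t 14.95 tip block [-74.5 102.6] z 178.2 F [-0.4  0.7 -0. ] dr [ 0.09  0.17 -0.41]
delta tool [-0.4 -6.5 48.2]
```

View pics/s8.png

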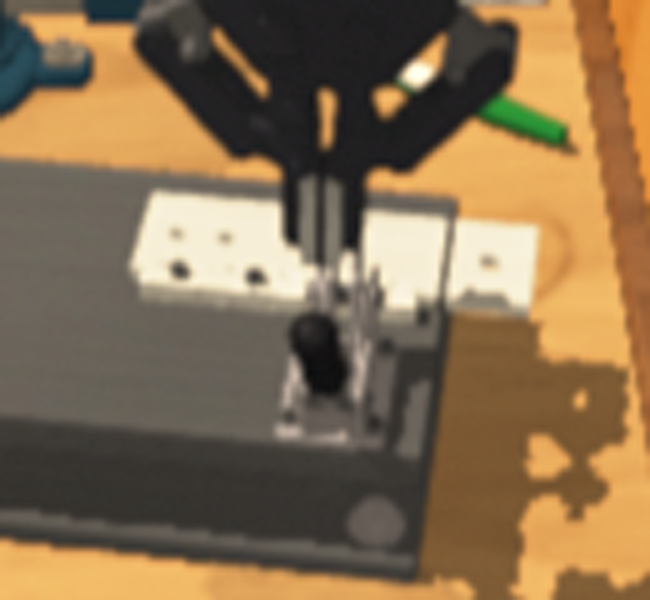

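The side view shows the fingertip (322,240) in line with the raised grip (315,340). The bar's tab hangs over the edge at (490,260). Pressing straight down now.

```bash
python3 -m handwheel '{"jaw":[0,0,0,0],"delta_pos":[[0,-7,2],[0,0,8],[0,0,8],[0,0,8]],"dr":[[0,0,-0.4],[0,0,0],[0,0,0],[0,0,0]]}' >/dev/null; python3 -c "
from h import *
where(-75,110,93)"
python3 -m handwheel '{"jaw":[0,0,0],"delta_pos":[[0,0,8],[0,0,8],[0,0,8]],"dr":[[0,0,0],[0,0,0],[0,0,0]]}' >/dev/null; python3 -c "
from h import *
where(-75,110,93)"
```

```text
t 15.4 tip block [-71.3 109.8] z 153.4 F [-0.4 -1.5  3.4] dr [ 0.02 -0.12 -0.15]
delta tool [-3.8 -0.2 60.4]
t 15.7 tip block [-70.4 110.2] z 128.2 F [-0.2  0.3  3.4] dr [-0.02 -0.22 -0.15]
delta tool [-4.7  0.2 35.2]
```

```bash
python3 -m handwheel '{"jaw":[0,0,0],"delta_pos":[[-2,0,8],[-2,0,8],[0,0,8]],"dr":[[0,0,0],[0,0,0],[0,0,0]]}' >/dev/null; python3 -c "
from h import *
where(-75,110,93)"
python3 -m handwheel '{"jaw":[0,0,0],"delta_pos":[[-1,0,5],[0,0,4],[0,0,3]],"dr":[[0,0,0],[0,0,0],[0,0,0]]}' >/dev/null; python3 -c "
from h import *
where(-75,110,93)"
```

```text
t 16.0 tip block [-74.5 111.5] z 102.1 F [-0.2  2.7  6.8] dr [-0.16 -0.26 -0.12]
delta tool [-0.5  1.6  9.1]
t 16.3 tip block [-74.3 113.4] z 94.0 F [-14.4  -8.2  48.3] dr [-0.07 -0.37 -0.07]
delta tool [-0.7  3.4  1. ]
```

The force rose to 48 N at z = 94, so the handle is on its stop. Lifting straight off and checking.

```bash
python3 -m handwheel '{"jaw":[0,0,0,0,0,0,0,0],"delta_pos":[[0,0,-5],[0,0,-20],[0,0,-40],[0,0,-40],[0,-30,-20],[0,-40,0],[0,0,0],[0,0,0]],"dr":[[0,0,0],[0,0,0],[0,0,0],[0,0,0],[0,0,0],[0,0,0],[0,0,0],[0,0,0]]}'
python3 - <<'E'
from h import *
a=grab('top')['color'][252:312,240:340]; b=grab('side')['color'][225:335,250:410]
cv2.imwrite('pics/t9.png',np.vstack([cv2.resize(a,(560,336),interpolation=cv2.INTER_CUBIC),cv2.resize(b,(560,264) if 0 else (378,260),interpolation=cv2.INTER_CUBIC).copy() if 0 else cv2.copyMakeBorder(cv2.resize(b,(378,260),interpolation=cv2.INTER_CUBIC),0,0,0,182,cv2.BORDER_CONSTANT)]))
E
```

```text
clock: 17.1
tool_pos: [0.463, 0.2615, 0.2257]
tool_rot: [0.997, -0.073, -0.002, 0.004]
ft_force: [-0.1, -1.2, -0.3]
finger_gap: -0.0001
```

View pics/t9.png

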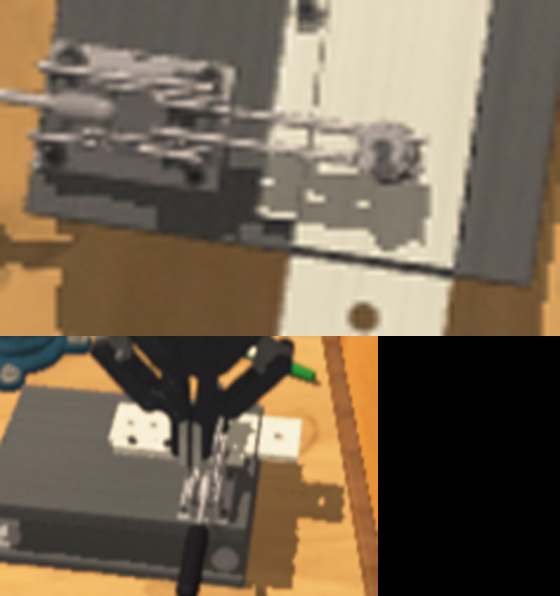

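The line is still on the edge, (288,249) to (453,272) at 5.6x. The clamp arm is over the bar and the handle lies outward. One numeric check of the handle's height from the depth image before handing in.

Run:
```python
from h import *
f=load('side'); B=np.load('B.npy')
R=f['view'][:3,:3];t=f['view'][:3,3]
for r in (60,75,90):   # expected centre of top surface, handle level
    p=np.array([*(B[1:]+rot(B[0])@[-.075,.072+r/1000]),.094]); u,v=px(f,p); q=pt(f,u,v)
    print(r,(u.round(),v.round()),'block',((q[:2]-B[1:])@rot(B[0])*1000).round(1),'z',(q[2]*1000).round(1))
f=load('top'); g=lambda L,z:np.array([(pt(f,(a+.5)/5.6+239.5,(b+.5)/5.6+251.5,z)[:2]-B[1:])@rot(B[0])*1000 for a,b in L]).round(1)
print('line',g([(288,249),(453,272)],.076).tolist())
print(sensors.read_state()['ft_force'])
```

```text
60 (np.float64(331.0), np.float64(312.0)) block [-74.8 130. ] z 92.1
75 (np.float64(330.0), np.float64(319.0)) block [-74.8 145.7] z 92.7
90 (np.float64(329.0), np.float64(325.0)) block [-74.9 161.4] z 93.4
line [[-108.6, -2.9], [-108.4, -54.4]]
[ 0.50506671 -0.43795019 -0.0452499 ]
```

```bash
python3 -c "
from rig import job
print(job.close_job())"
```

```text
the job is handed in; nothing more can be done
None
```

The bar is along the fence with its marker line on the block's edge, the clamp handle is pressed down, and I've handed the job in. It took about 17 s of robot time.

I squared the bar against the fence with the shut fingertips and slid it tab-first from the tail. A last sideways nudge at 6.7 N seated it against the fence. Then I pressed the handle down to its stop and moved the arm clear.

| Last check | Result |
|---|---|
| Marker line along the block's x | -108.6 and -108.4 mm at its two ends; the edge measures -108.6 mm in the same image |
| Bar against the fence | Flush and square to well within 0.01 rad |
| Handle height | Upper side at 92–93 mm from depth; nominal 94 mm when fully down |
| Handle angle | The depth points slope about 0.04 rad, so it reads between about 0.91 and 0.95 rad |
| Robot contact | Tool force near zero at hand-in, arm clear |

- **Foot force not measured:** I saw the clamp arm down over the bar, but had no direct reading of the foot's force on it.
- **Stop force:** the fingertip force reached 48 N when the handle met its stop. That was on the fingertips, not the arm or gripper body.
- **Edge position:** the edge measured 1.4 mm from its nominal -110 mm. I lined the bar up with the edge as seen in the image, so the offset mostly cancels.
- **Hammer, pen and caliper:** I kept the arm clear of them but didn't re-measure where they lie.

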